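Set the automatic centre punch and bring it to bear on the third hole of a rod holder

ROBOT

A 6-joint arm with a two-finger parallel gripper is mounted at the origin on the work surface; the furniture and walls round the work are solid. World frame = base frame: x ahead of the robot, y to its left, z up, the work surface at z = 0. Lengths are in m, angles in rad, forces in N, time in s.
With the tool pointing down it reaches from about 0.35 to 0.775 m from the base axis. Payload 7.3 kg.
Tool frame: the origin (TCP) lies on the centre line of the jaws, within the pads' length; the fingertips stand 17 mm ahead of it and the grasp point (between the pads) lies 2 mm behind it (robot.tip_extent is the distance from the TCP to the fingertips, in m); z points along the fingers, y is the line along which they close (so a half turn about z gives the same grasp; the last joint's range is limited). The gripper opens to 92 mm and grips with 3 to 60 N. Pads are 19 mm wide; open, the fingers measure 130 mm over their backs; the gripper's body (75 mm by 190 mm) begins 47 mm behind the grasp point.
Start: joints at [1.067, 0.342, 1.524, -0, 1.275, -0.146], TCP at [0.184, 0.492, 0.244] pointing down, gripper open.
Joint ranges: [-2.53, 2.53], [-0.77, 2.02], [0.04, 2.7], [-1, 4.14], [0.28, 2.66], [-3.11, 3.11]. Speed limits (rad/s): [2.57, 2.57, 3.14, 3.14, 3.14, 3.14].

INTERFACE

Orientations are given as [roll, pitch, yaw] about the fixed x, y, z axes, in that order (R = Rz(yaw) Ry(pitch) Rx(roll)).
In Python, from cell import robot gives the robot as it stands.
- The arm moves only by the tool step_arm, never from a script. Its argument "motion" is a list of rows, each a list of 2 entries, a list of its own where there are three numbers: the shift along the tool's x, y, z in units of 60 mm (1.0 is 60 mm), then the turn about the tool's z in rad. In form: [[[x, y, z], spin], ...]. A call has 1 to 10 rows; each row is the pose to reach, as a shift and turn from the pose commanded when the call began, along the tool's axes at that moment; what a row does not reach only later rows make up. A row lasts 1/8 s, in which the tool goes at most 62.5 mm and 10.7 degrees, less where a joint would pass 70% of its speed; a pose out of reach is approached as far as the arm can. A call with a gripper value outside its range is refused whole. "hand" is the closure in counts, from 0 (fully open) to 255 (shut), set as the call begins (left out, the last holds). The fingers move at their own pace and stop on an object; "squeeze" is the grip in N (left out, the last holds). Time passes only in rows, so rows that repeat a pose let the fingers close. It gives the time, the measured TCP pose, the force, the opening and the grip force at its end, in the units of the state.
- robot.observe(): the state, without advancing time (a new reading comes with each control period).
- robot.read_camera(name): name is "scene" or "side" or "wrist"; returns a dict with "pixels" (384x512x3 uint8, red, green, blue), "intrinsics" (3x3 intrinsics, pixels), "xyz" and "rotation" of the camera in the world; the wrist camera has in their place "T_tool_cam" (4x4, takes a point from camera to tool coordinates, whose origin is the TCP and whose axes are the flange's). Camera axes: x right, y up, looking along -z (the intrinsics and any distortion apply to the point x, -y, -z); pixel columns grow to the right and rows downward; lengths in m; the calibration is good to about 2 mm. A picture is of the moment at which its call begins: read the wrist's pose just before it. There is no depth.
- robot.hand_in(): hands the job in; it is judged then, once.
The state is a dict: "time": time; "qpos": joint angles; "qvel": joint speeds; "joint_efforts": joint torques, N m; "tool_pos": TCP position; "tool_rot": TCP orientation; "contact_force": force on the tool from outside, world axes, zero at the start; "torque": the same for the moment, N m; "opening": finger opening in m; "grip_force": force on a finger pad.
Only numpy, scipy, OpenCV 4.12 (cv2) and the standard library are available. Lean on these libraries where they do the work, as an engineer would, in place of code of your own. Each camera call takes 0.05 s, during which the arm holds its last target. There are 200 camera calls.

TASK

The rod holder in the vise still lacks its third screw hole: turn the scale sleeve of the automatic centre punch to 5 while the punch stands in the wooden block, then lift it out and set its point on the cross marked on the sloping flange, with the punch square to the flange. Press gently, only until the spring-loaded point has gone about half way in (pushed fully in it would fire), and finish while holding it just like that, so that I can check it before it is fired. Do not disturb the other things on the table.

Things in the scene. Friction and masses are not known exactly. Their poses are not given: they have to be found in the camera images.
- punch: automatic centre punch, plain steel, 130 mm long, 0.24 kg, standing point down in the block. Origin at the tip of the free point, z up the axis. From the tip: spring-loaded point 0 to 20 mm (10 mm thick), square 16 mm shank 20 to 58 mm (in the socket), 30 mm collar 58 to 62 mm (rests on the block), barrel 62 to 104 mm, scale sleeve 104 to 130 mm. A black index line atop the barrel faces its -x.
- punch_sleeve (a joint): angle of the scale sleeve on the barrel (rad), 0 at setting 1, growing clockwise seen from above. Settings 1 to 8 are 0.35 rad apart, so 5 is 1.40 rad; stops at 1 and 8; starts at 1, 2 or 3. Each is a detent: about 0.05 N m turns it past a click, and let go within half a step it springs to the nearest click. The square socket lets the whole punch turn up to 4 degrees before it holds.
- sleeve_mid (a point): on the axis, half way up the scale sleeve (20 mm across, 26 mm long, 117 mm from the tip; flat top at 130 mm). It bears eight white scale lines, on its skirt and again on its top, numbered 1 to 8 anticlockwise seen from above; those of 1 and 5 are longer and a white dot lies inside line 1 on the top. The line that stands at the barrel's black index line is the setting.
- barrel_mid (a point): on the axis, half way up the round barrel (24 mm across, 42 mm long, 83 mm from the tip), by which the punch is held.
- punch_nose (a joint): how far the spring-loaded point is pushed into the punch (m), 0 free to 0.010 fully in, where it would fire; the spring takes 3 N to begin to move, 6 N half way (0.005) and 9 N fully in.
- punch_point (a point): the very tip of the spring-loaded point (it moves with the point; z up the punch's axis).
- block: fixed hardwood block 64 x 160 x 68 mm (x, y, z), origin at the centre of its underside. The punch stands in a square socket 17 mm wide whose axis is at y = -50 mm in the block's frame, with the punch's axes parallel to the block's. Three steel drifts stand up to 51 mm above its top round y = +24 and +58 mm.
- vise: fixed grey drill-press vise, 62 mm high, about 220 x 120 mm, screw handle to its -x (front), origin on the table on the rod holder's tube axis; it grips the tube, which stands upright.
- rod_holder: plain steel fishing-rod holder fixed in the vise: 44 mm tube, on top a round flange 96 mm across, 5 mm thick. Origin at the centre of the flange's upper face, 130 mm above the table; z is normal to the face and leans 20 degrees from vertical to the vise's -x (front). A 45 mm rubber lip, 1.5 mm proud, rings the bore. Drilled holes 35 mm from the centre at the back (+x) and front right.
- mark (a point): third screw place, front left, not drilled: the crossing of two black 18 mm lines on the flange's upper face, at (-17.5, +30.3, 0) mm in the rod holder's frame, 35 mm from its centre, 120 degrees from each drilled hole; z is normal to the face, outward.
- line_spool_1: black spool of grey line, 61 mm across, 20 mm high, lying flat at the back; loose, leave it. Origin at the centre of its underside.
- pliers: long-nose pliers with blue handles, 170 mm long, 12 mm high, at the left; loose, leave them. Origin at the middle of the underside.
- spoon_pink: spoon lure 73 x 20 x 8 mm at the right; loose, leave it. Origin at the middle of the underside.
Not all that is in view belongs to the job. Of the things like the punch, leave any that is purple; of the rest the larger one is meant.

How it is judged:
By the outcome, as a careful person would: the job done as asked, in the order asked, and still so for the second after the job is handed in, while the arm keeps its last pose, push and grip.
It also fails if it takes over 54 s, if anything falls off the work surface, if the arm or the gripper's body presses on something with over 40 N, if the wrist force passes 120 N, or if a joint passes its speed limit or range.

## Working session

There is one attempt and no reset: what is moved stays moved. The work goes in short steps, Python scripts to look and compute and a tool call to move; the robot and the scene stay as the last step left them, time stands still between calls to the robot, and variables do not carry over. Pictures are saved under pics/ and viewed, at most 10 in all, crops included, and the job is handed in when it is done.

Besides the shell and the picture viewer there is one more tool, called after "Call:" as name(argument=value, ...), one argument or row to a line, values as JSON. step_arm: Moves the arm, as the interface text tells. Its arguments: {"type":"object","properties":{"motion":{"type":"array"},"hand":{"type":"number"},"squeeze":{"type":"number"}},"required":["motion"]}

```bash
ls; mkdir -p pics; python3 - <<'E'
from cell import robot
import cv2,numpy as np
print(robot.observe())
ims=[]
for n in("scene","side","wrist"):
    c=robot.read_camera(n); cv2.imwrite(f"pics/{n}0.png",c["pixels"][:,:,::-1]); np.savez(f"pics/{n}0.npz",**c)
    print(n,{k:np.round(v,4).tolist() for k,v in c.items() if k!="pixels"})
    ims.append(c["pixels"][:,:,::-1])
E
```

```text
pics
{'time': 0.0, 'qpos': array([ 1.06697239e+00,  3.42750553e-01,  1.52500511e+00, -2.88613970e-05,
        1.27539972e+00, -1.45999960e-01]), 'qvel': array([ 0.00088562,  0.00077537,  0.00161111,  0.00089888,  0.00042866,
       -0.00097999]), 'joint_efforts': array([ 2.74539962e-04, -4.31253433e+01, -2.44212574e+01,  7.18394620e-02,
        5.61128114e-02, -1.38628261e-04]), 'tool_pos': array([0.18367731, 0.49141812, 0.24303466]), 'tool_rot': array([-3.14004254e+00, -2.00043434e-04,  2.78377694e+00]), 'contact_force': array([-0.67184207, -0.46842501,  0.34622155]), 'torque': array([0.00397929, 0.00129326, 0.0076215 ]), 'grip_force': 0.0, 'opening': 0.09156032056985991}
scene {'intrinsics': [[383.2417, 0.0, 259.9438], [0.0, 383.2417, 185.0631], [0.0, 0.0, 1.0]], 'xyz': [0.0453, -0.9965, 0.5709], 'rotation': [1.1676, 0.0148, -0.4188]}
side {'intrinsics': [[370.7691, 0.0, 256.3828], [0.0, 370.7691, 192.6345], [0.0, 0.0, 1.0]], 'xyz': [0.1332, -0.7826, 0.5955], 'rotation': [1.0213, 0.0231, -0.4489]}
wrist {'intrinsics': [[288.5211, 0.0, 256.2252], [0.0, 288.5211, 191.3952], [0.0, 0.0, 1.0]], 'T_tool_cam': [[-0.0001, 0.9683, 0.2497, 0.0667], [1.0, 0.0, 0.0003, 0.0013], [0.0003, 0.2497, -0.9683, -0.1411], [0.0, 0.0, 0.0, 1.0]]}
```

```bash
python3 - <<'E'
import cv2
a=cv2.imread("pics/side0.png");cv2.imwrite("pics/side0b.png",cv2.resize(a,(800,600),interpolation=cv2.INTER_CUBIC))
E
```

```text
(no output)
```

View pics/side0b.png

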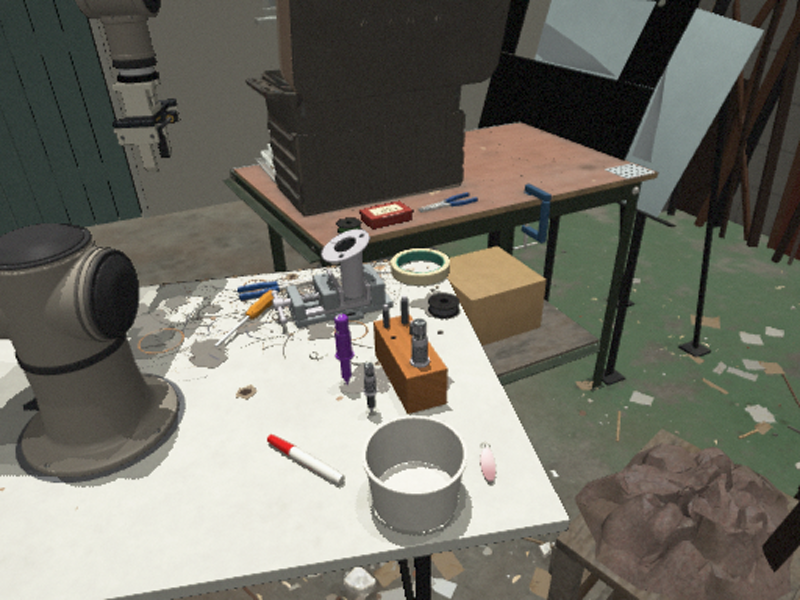

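```bash
cat > h.py <<'E'
import numpy as np,cv2
from scipy.spatial.transform import Rotation as R
def Tcam(c):
    T=np.eye(4)
    if "T_tool_cam" in c:
        W=np.eye(4);W[:3,:3]=R.from_euler('xyz',c["tool_rot"]).as_matrix();W[:3,3]=c["tool_pos"]
        return W@c["T_tool_cam"]
    T[:3,:3]=R.from_euler('xyz',c["rotation"]).as_matrix();T[:3,3]=c["xyz"];return T
def ray(c,uv):
    K=c["intrinsics"];d=np.array([(uv[0]-K[0,2])/K[0,0],-(uv[1]-K[1,2])/K[1,1],-1.])
    T=Tcam(c);return T[:3,3],T[:3,:3]@d
def atz(c,uv,z):
    o,d=ray(c,uv);return o+d*(z-o[2])/d[2]
def proj(c,p):
    T=Tcam(c);q=T[:3,:3].T@(np.asarray(p)-T[:3,3]);K=c["intrinsics"]
    return np.array([K[0,2]+K[0,0]*q[0]/-q[2],K[1,2]+K[1,1]*q[1]/q[2]])
def tri(cs,uvs):
    A=0;b=0
    for c,uv in zip(cs,uvs):
        o,d=ray(c,uv);d=d/np.linalg.norm(d);M=np.eye(3)-np.outer(d,d);A=A+M;b=b+M@o
    p=np.linalg.solve(A,b);return p,[np.round(proj(c,p)-uv,1) for c,uv in zip(cs,uvs)]
def load(f):return dict(np.load(f))
def snap(n):
    from cell import robot
    s=robot.observe();c=robot.read_camera("wrist");c["tool_pos"]=s["tool_pos"];c["tool_rot"]=s["tool_rot"]
    np.savez(f"pics/{n}.npz",**c);return c
def crop(c,x0,y0,w,h,k,f):
    a=c["pixels"][y0:y0+h,x0:x0+w,::-1];a=cv2.resize(a,None,fx=k,fy=k,interpolation=cv2.INTER_CUBIC)
    if f: cv2.imwrite(f,a)
    return a
E
python3 - <<'E'
from h import *
s=load("pics/side0.npz");c=load("pics/scene0.npz")
for uv,z in(((269,231),.068),((268,207),.14),((222,157),.13),((285,262),0),((220,245),0),((237,264),0),((312,297),0),((284,195),0.02)):
    p=atz(s,uv,z);print(uv,p.round(3),proj(c,p).round(0))
A=crop(s,165,140,130,130,3,None);u=proj(c,atz(s,(240,200),.07)).astype(int);print(u-65)
B=crop(c,u[0]-65,u[1]-65,130,130,3,None)
cv2.imwrite("pics/p2.png",np.hstack([A,B]))
E
```

```text
(269, 231) [ 0.448 -0.169  0.068] [274. 222.]
(268, 207) [ 0.443 -0.175  0.14 ] [273. 199.]
(222, 157) [0.451 0.129 0.13 ] [236. 166.]
(285, 262) [ 0.467 -0.213  0.   ] [288. 250.]
(220, 245) [ 0.353 -0.084  0.   ] [232. 237.]
(237, 264) [ 0.364 -0.168  0.   ] [246. 251.]
(312, 297) [ 0.464 -0.333  0.   ] [309. 274.]
(284, 195) [0.595 0.02  0.02 ] [289. 201.]
[185 135]
```

View pics/p2.png

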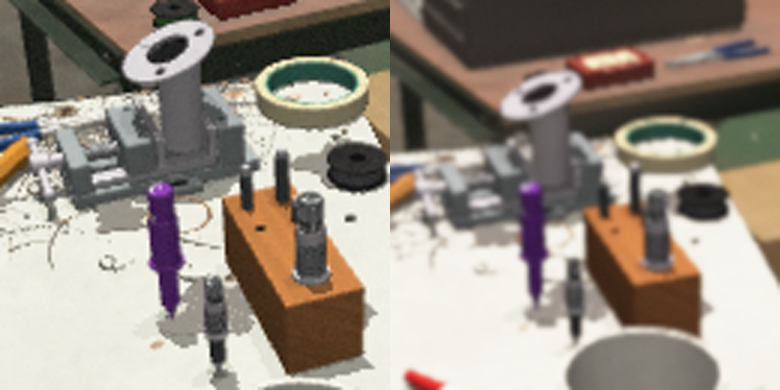

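The side crop shows the punch in the block (top at 310,195; collar at 311,275), the decoys (purple and small) standing beside it, and the flange at 168,52. I'm hovering over the block for a close look.

```bash
python3 - <<'E'
from h import *
s=load("pics/side0.npz")
f=lambda u,v,z:atz(s,(165+u/3,140+v/3),z)
a,b,c=f(225,200,.068),f(286,312,.068),f(362,292,.068)
print(a,b,c,np.linalg.norm(a-b),np.linalg.norm(c-b),np.arctan2(*(a-b)[[1,0]]),np.arctan2(*(c-b)[[1,0]]))
W=Rm=R.from_euler('xyz',[-3.14004,-.0002,2.78378]).as_matrix()
p=np.array([0.445,-0.170,0.25])
print((W.T@(p-[.18368,.49142,.24303])/.06).round(3))
# vise front direction: jaws left end (60,160) to right (230,150)
print(f(75,205,0),f(240,175,0))
E
```

```text
[ 0.42884026 -0.04363875  0.068     ] [ 0.40904646 -0.20205519  0.068     ] [ 0.4705957  -0.20727153  0.068     ] 0.15964824652568885 0.061769885575429916 1.446492689280101 -0.0845487136399907
[-7.94  -8.8   -0.104]
[0.33479702 0.11118399 0.        ] [0.49837493 0.08609846 0.        ]
```

Call:
step_arm(
  motion=[
    [[-7.94,-8.8,-0.1],-0.24],
    [[-7.94,-8.8,-0.1],-0.24],
    [[-7.94,-8.8,-0.1],-0.24],
    [[-7.94,-8.8,-0.1],-0.24],
    [[-7.94,-8.8,-0.1],-0.24],
    [[-7.94,-8.8,-0.1],-0.24],
    [[-7.94,-8.8,-0.1],-0.24],
    [[-7.94,-8.8,-0.1],-0.24],
    [[-7.94,-8.8,-0.1],-0.24],
    [[-7.94,-8.8,-0.1],-0.24],
  ],
  hand=120,
)

```text
time: 1.4
tool_pos: [0.4128, -0.089, 0.249]
tool_rot: [3.141, 0.0, 3.023]
contact_force: [1.2, -0.3, 0.2]
opening: 0.0488
grip_force: 0.0
```

Call:
step_arm(
  motion=[
    [[-0.66,-1.24,0],0],
    [[-0.66,-1.24,0],0],
    [[-0.66,-1.24,0],0],
    [[-0.66,-1.24,0],0],
  ],
)

```text
time: 1.9
tool_pos: [0.4425, -0.164, 0.2488]
tool_rot: [3.141, -0.001, 3.025]
contact_force: [-0.4, 0.7, -0.3]
opening: 0.0489
grip_force: 0.0
```

```bash
python3 - <<'E'
from h import *
c=snap("w1");print(c["tool_pos"],c["tool_rot"])
u=proj(c,[.445,-.17,.14]).astype(int);print(u)
crop(c,130,60,260,195,3,"pics/w1.png")
E
```

```text
[ 0.44251335 -0.16398904  0.24879103] [ 3.14068808e+00 -9.41057917e-04  3.02470296e+00]
[248 197]
```

View pics/w1.png

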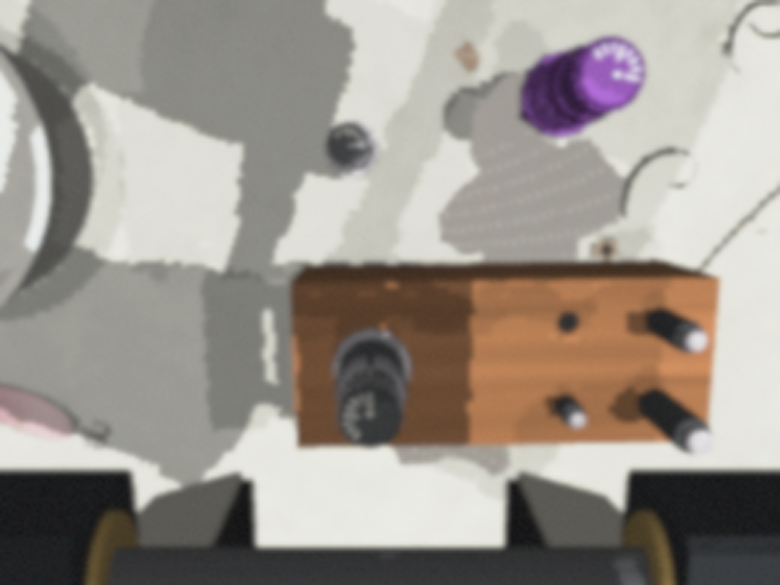

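```bash
python3 - <<'E'
from h import *
c=load("pics/w1.npz")
f=lambda u,v,z:atz(c,(130+u/3,60+v/3),z)
t=f(371,415,.14);k=f(371,365,.072);print(t,k)
A,B,C,D=f(297,284,.068),f(717,280,.068),f(709,450,.068),f(300,446,.068)
for p,q in((A,B),(D,C),(D,A),(C,B)):
    d=q-p;print(np.hypot(*d[:2]).round(4),np.arctan2(d[1],d[0]).round(3))
ct=(A+B+C+D)/4;print(ct)
yaw=-.12;print("socket from block",ct[:2]+.05*np.array([np.sin(yaw),-np.cos(yaw)]))
W=R.from_euler('xyz',c["tool_rot"]).as_matrix();p=(t+k)/2;p[2]=.19
print(p,W.T@(p-c["tool_pos"])/.06)
E
```

```text
[ 0.44674466 -0.16558579  0.14      ] [ 0.44636929 -0.16608622  0.072     ]
0.1561 1.463
0.1597 1.443
0.0632 3.02
0.0664 3.075
[ 0.45402893 -0.11533053  0.068     ]
socket from block [ 0.44804331 -0.16497096]
[ 0.44655698 -0.16583601  0.19      ] [-0.07144599 -0.02359923  0.97976275]
```

Call:
step_arm(
  motion=[
    [[-0.07,-0.03,0.95],0],
    [[-0.07,-0.03,0.95],0],
    [[-0.07,-0.03,0.95],0],
  ],
)

```text
time: 2.33
tool_pos: [0.4475, -0.1671, 0.1935]
tool_rot: [-3.141, 0.001, 3.025]
contact_force: [0.3, 0.0, 0.7]
opening: 0.0487
grip_force: 0.0
```

```bash
python3 - <<'E'
from h import *
c=snap("w2");print(c["tool_pos"],c["tool_rot"])
u=proj(c,[.4467,-.1656,.14]).astype(int);print(u)
crop(c,u[0]-50,u[1]-50,100,75,8,"pics/w2.png")
E
```

```text
[ 0.44746553 -0.16713719  0.19350427] [-3.14121768e+00  1.22871390e-03  3.02495683e+00]
[256 212]
```

View pics/w2.png

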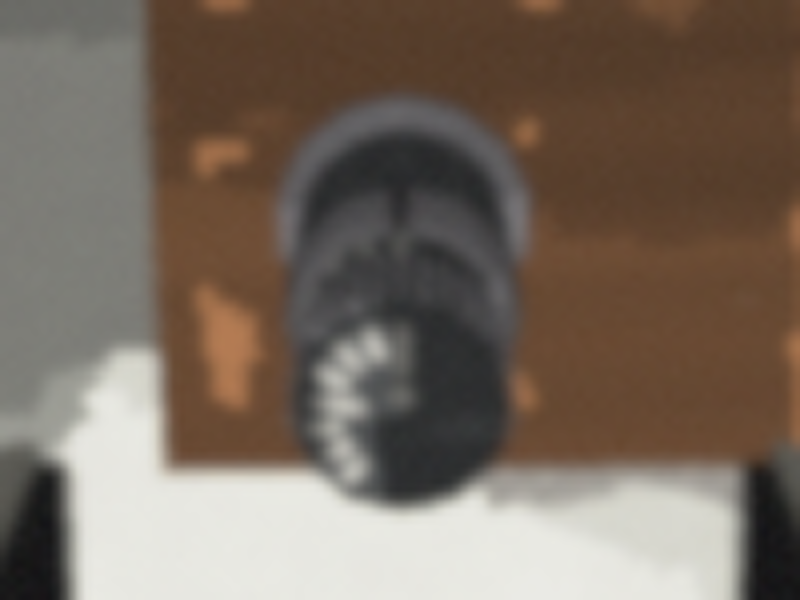

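```bash
python3 - <<'E'
from h import *
c=load("pics/w2.npz")
t=atz(c,(206+402/8,162+415/8),.14);k=atz(c,(206+404/8,162+210/8),.072);print(t,k)
W=R.from_euler('xyz',c["tool_rot"]).as_matrix();p=t.copy();p[2]=.133
print(W.T@(p-c["tool_pos"])/.06)
E
```

```text
[ 0.44795273 -0.16606164  0.14      ] [ 0.44605676 -0.16564249  0.072     ]
[-0.00473967  0.019127    1.00840405]
```

Call:
step_arm(
  motion=[
    [[0,0.02,0.5],0],
    [[0,0.02,0.98],0],
    [[0,0.02,0.98],0],
    [[0,0.02,0.98],0],
  ],
)

```text
time: 2.88
tool_pos: [0.4482, -0.1669, 0.135]
tool_rot: [-3.141, 0.003, 3.024]
contact_force: [-0.4, 0.6, 0.5]
opening: 0.0485
grip_force: 0.0
```

Call:
step_arm(
  motion=[
    [[0,0,0],0],
    [[0,0,0],0],
    [[0,0,0],0],
    [[0,0,0],0],
  ],
  hand=255,
  squeeze=25,
)

```text
time: 3.38
tool_pos: [0.4473, -0.1666, 0.1334]
tool_rot: [-3.141, 0.0, 3.024]
contact_force: [0.3, 0.3, 1.5]
opening: 0.0192
grip_force: 25.0
```

Call:
step_arm(
  motion=[
    [[0,0,0],0.17],
    [[0,0,0],0.34],
    [[0,0,0],0.51],
    [[0,0,0],0.68],
    [[0,0,0],0.85],
    [[0,0,0],1.02],
    [[0,0,0],1.19],
    [[0,0,0],1.35],
    [[0,0,0],1.46],
    [[0,0,0],1.46],
  ],
)

```text
time: 4.62
tool_pos: [0.4474, -0.1668, 0.1334]
tool_rot: [3.141, 0.001, 1.565]
contact_force: [0.2, -2.3, 1.5]
opening: 0.0196
grip_force: 25.0
```

Call:
step_arm(
  motion=[
    [[0,0,0],0],
    [[0,0,0],0],
  ],
)

```text
time: 4.88
tool_pos: [0.4474, -0.1667, 0.1334]
tool_rot: [3.141, 0.001, 1.565]
contact_force: [-0.8, -1.8, 3.8]
opening: 0.0194
grip_force: 25.0
```

```bash
python3 - <<'E'
from cell import robot
s=robot.observe();print(s["tool_rot"],s["torque"],s["contact_force"])
E
```

```text
[3.14098760e+00 5.00281032e-04 1.56504558e+00] [-0.52574692  0.06075917  0.03591768] [-0.84848039 -1.8340759   3.77012595]
```

Call:
step_arm(
  motion=[
    [[0,0,0],0],
    [[0,0,0],0],
    [[0,0,-0.5],0],
    [[0,0,-1.0],0],
    [[0,0,-1.0],-0.18],
    [[0,0,-1.0],-0.36],
    [[0,0,-1.0],-0.54],
    [[0,0,-1.0],-0.72],
    [[0,0,-1.0],-0.9],
    [[0,0,-1.0],-1.08],
  ],
  hand=120,
)

```text
time: 6.12
tool_pos: [0.4469, -0.1661, 0.1928]
tool_rot: [3.141, -0.001, 2.65]
contact_force: [-0.2, -0.6, 0.1]
opening: 0.0484
grip_force: 0.0
```

Call:
step_arm(
  motion=[
    [[0,0,0],-0.18],
    [[0,0,0],-0.36],
    [[0,0,0],-0.38],
    [[0,0,0],-0.38],
  ],
)

```text
time: 6.62
tool_pos: [0.4471, -0.1663, 0.193]
tool_rot: [3.141, -0.0, 3.021]
contact_force: [0.7, 0.1, -0.7]
opening: 0.0485
grip_force: 0.0
```

```bash
python3 - <<'E'
from h import *
c=snap("w3");print(c["tool_pos"],c["tool_rot"])
u=proj(c,[.4467,-.1656,.14]).astype(int);print(u)
crop(c,u[0]-50,u[1]-50,100,75,8,"pics/w3.png")
E
```

```text
[ 0.44707186 -0.16627559  0.19301151] [ 3.14118475e+00 -3.16602252e-04  3.02086544e+00]
[255 213]
```

View pics/w3.png

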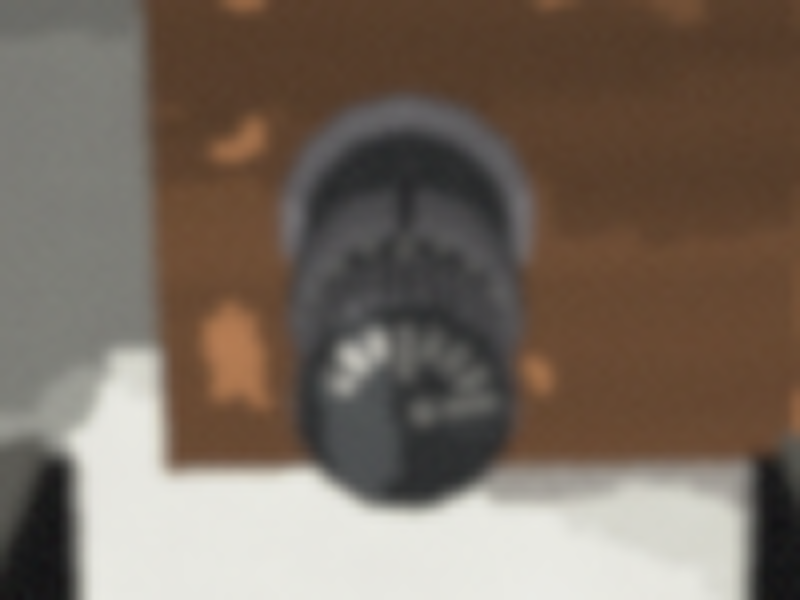

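Call:
step_arm(
  motion=[
    [[0.6,4.9,-0.95],0],
    [[0.6,4.9,-0.95],0],
    [[0.6,4.9,-0.95],0],
    [[0.6,4.9,-0.95],0],
    [[0.6,4.9,-0.95],0],
    [[0.6,4.9,-0.95],0],
    [[0.6,4.9,-0.95],0],
  ],
)

```text
time: 7.55
tool_pos: [0.4457, 0.1294, 0.2499]
tool_rot: [-3.141, -0.001, 3.023]
contact_force: [0.3, 0.7, -0.3]
opening: 0.0484
grip_force: 0.0
```

```bash
python3 - <<'E'
from h import *
c=snap("w4");print(c["tool_pos"],c["tool_rot"])
crop(c,156,90,200,150,4,"pics/w4.png")
E
```

```text
[0.44574397 0.12938454 0.24987914] [-3.14107110e+00 -5.00250528e-04  3.02335312e+00]
```

View pics/w4.png

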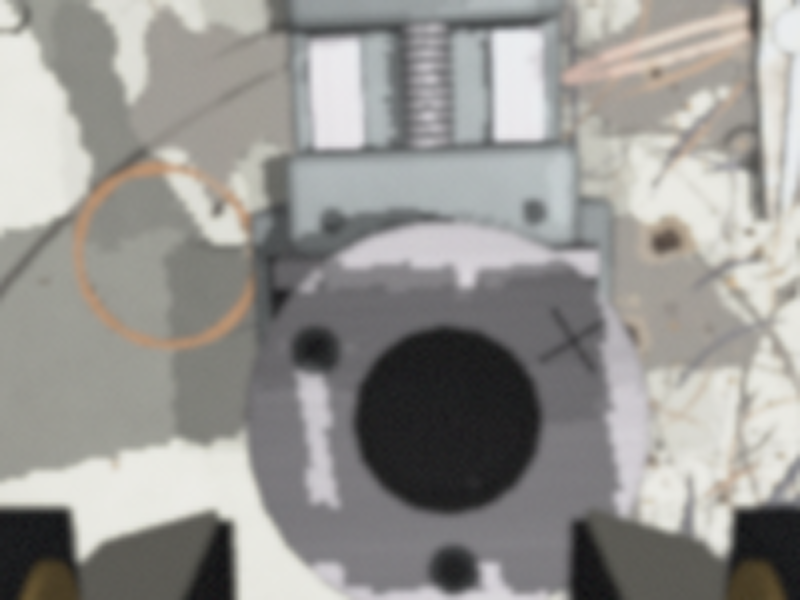

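```bash
python3 - <<'E'
from h import *
from scipy.optimize import least_squares
c=load("pics/w4.npz")
px=np.array([[572,340],[316,349],[455,568]])/4+[156,90]
loc=np.array([[-17.5,30.3,0],[-17.5,-30.3,0],[35,0,0]])/1e3
def world(q,l):
    Rm=R.from_euler('ZY',[q[2],-np.radians(20)]).as_matrix();return np.array([q[0],q[1],q[3] if len(q)>3 else .13])+l@Rm.T
for q0 in([.45,.13,-.1],[.45,.13,-.1,.13]):
    f=lambda q:np.ravel([proj(c,p)-u for p,u in zip(world(q,loc),px)])
    r=least_squares(f,q0);print(r.x.round(4),f(r.x).round(2),"mark",world(r.x,loc[0]).round(4))
    n=R.from_euler('ZY',[r.x[2],-np.radians(20)]).as_matrix()[:,2];print("n",n)
E
```

```text
[ 0.451   0.1408 -0.0761] [ 0.25 -0.29 -0.02  0.11 -0.23  0.2 ] mark [0.4369 0.1723 0.124 ]
n [-0.34102935  0.02601464  0.93969262]
[ 0.4513  0.1408 -0.0761  0.1288] [ 0.11 -0.2   0.14  0.19 -0.24  0.02] mark [0.4372 0.1723 0.1228]
n [-0.34103     0.02600617  0.93969262]
```

Call:
step_arm(
  motion=[
    [[-0.6,-4.92,-0.0],0],
    [[-0.6,-4.92,0.0],0],
    [[-0.6,-4.92,0.0],0],
    [[-0.6,-4.92,0.0],0],
    [[-0.6,-4.92,0.0],0],
    [[-0.6,-4.92,0.0],0],
    [[-0.6,-4.92,0.9],0],
    [[-0.6,-4.92,0.9],0],
    [[-0.6,-4.92,0.9],0],
  ],
)

```text
time: 8.72
tool_pos: [0.4474, -0.1677, 0.1974]
tool_rot: [-3.141, 0.001, 3.024]
contact_force: [-0.6, 0.2, 0.8]
opening: 0.0486
grip_force: 0.0
```

Call:
step_arm(
  motion=[
    [[0,0.02,0.6],0],
    [[0,0.02,1.2],0],
    [[0,0.02,1.66],0],
    [[0,0.02,1.66],0],
    [[0,0.02,1.66],0],
  ],
)

```text
time: 9.35
tool_pos: [0.4485, -0.1669, 0.0985]
tool_rot: [-3.14, 0.003, 3.024]
contact_force: [0.4, -0.1, -0.6]
opening: 0.0489
grip_force: 0.0
```

Call:
step_arm(
  motion=[
    [[0,0,0],0],
    [[0,0,0],0],
    [[0,0,0],0],
    [[0,0,0],0],
  ],
  hand=255,
  squeeze=12,
)

```text
time: 9.85
tool_pos: [0.4474, -0.1668, 0.097]
tool_rot: [-3.141, 0.001, 3.024]
contact_force: [-0.3, -2.5, 4.4]
opening: 0.0236
grip_force: 12.0
```

Call:
step_arm(
  motion=[
    [[0,0,-0.1],0],
    [[0,0,-0.25],0],
    [[0,0,-0.4],0],
    [[0,0,-0.55],0],
    [[0,0,-0.72],0],
    [[0,0,-0.72],0],
    [[0,0,-0.72],0],
  ],
)

```text
time: 10.72
tool_pos: [0.447, -0.166, 0.1397]
tool_rot: [3.141, -0.0, 3.024]
contact_force: [-0.5, -0.0, -1.9]
opening: 0.0234
grip_force: 12.0
```

```bash
python3 - <<'E'
from h import *
from cell import robot
c=snap("w5");print(c["tool_pos"],c["tool_rot"])
s=robot.read_camera("side");np.savez("pics/s5.npz",**s)
u=proj(s,[.447,-.166,.11]).astype(int)
A=crop(s,u[0]-35,u[1]-40,70,80,5,None);B=crop(c,181,140,150,134,3,None)[:400]
cv2.imwrite("pics/p5.png",np.hstack([A,B[:400]]))
E
```

```text
[ 0.44702723 -0.16600699  0.13970101] [ 3.14090905e+00 -2.16786217e-04  3.02381904e+00]
```

View pics/p5.png

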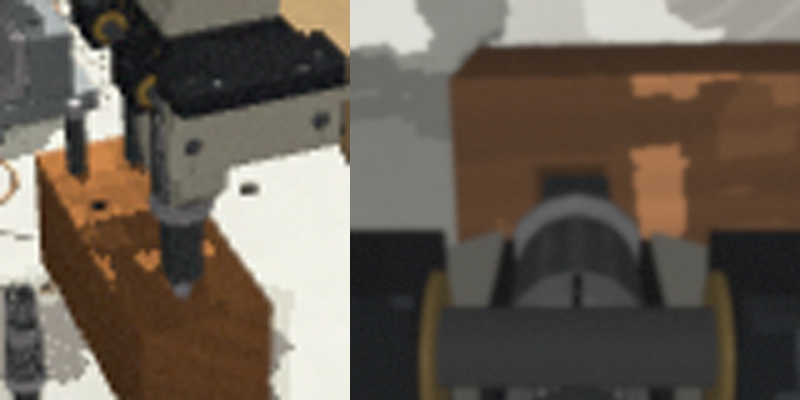

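Call:
step_arm(
  motion=[
    [[0.07,0,0],0],
    [[0.14,0,0],0],
    [[0.21,0,0],0],
    [[0.28,0,0],0],
    [[0.28,0,0],0],
  ],
)

```text
time: 11.45
tool_pos: [0.4301, -0.1644, 0.1398]
tool_rot: [3.142, -0.0, 3.024]
contact_force: [1.9, -0.6, -3.1]
opening: 0.0239
grip_force: 12.0
```

Call:
step_arm(
  motion=[
    [[0.06,0,0],0],
    [[0.12,0,0],0],
    [[0.18,0,0],0],
    [[0.22,0,0],0],
    [[0.22,0,0],0],
  ],
)

```text
time: 12.08
tool_pos: [0.4172, -0.1629, 0.1398]
tool_rot: [3.142, -0.0, 3.024]
contact_force: [1.6, -0.0, -2.2]
opening: 0.0237
grip_force: 12.0
```

```bash
python3 - <<'E'
from h import *
from cell import robot
c=snap("w6");print(c["tool_pos"],c["tool_rot"])
s=robot.read_camera("side");np.savez("pics/s6.npz",**s)
u=proj(s,[.44,-.166,.11]).astype(int)
A=crop(s,u[0]-35,u[1]-40,70,80,5,None);B=crop(c,181,140,150,134,3,None)[:400]
print(u)
cv2.imwrite("pics/p6.png",np.hstack([A,B[:400]]))
E
```

```text
[ 0.41717849 -0.16288562  0.13984071] [ 3.14151415e+00 -5.54541357e-05  3.02368175e+00]
[265 216]
```

View pics/p6.png

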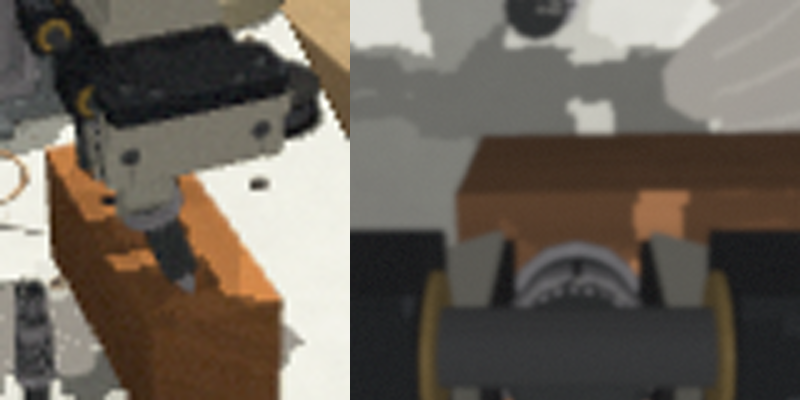

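Call:
step_arm(
  motion=[
    [[0.04,0,-0.11],0],
    [[0.09,0,-0.25],0],
    [[0.14,0,-0.39],0],
    [[0.14,0,-0.8],0],
    [[0.14,0,-1.4],0],
    [[0.14,0,-1.9],0],
    [[0.14,0,-1.9],0],
    [[0.14,0,-1.9],0],
  ],
  squeeze=40,
)

```text
time: 13.18
tool_pos: [0.4084, -0.1615, 0.2529]
tool_rot: [3.141, -0.001, 3.024]
contact_force: [-0.8, 0.5, -3.1]
opening: 0.0232
grip_force: 40.0
```

```bash
python3 - <<'E'
from h import *
from cell import robot
c=snap("w7");print(c["tool_pos"],c["tool_rot"])
W=R.from_euler('xyz',c["tool_rot"]).as_matrix();g=c["tool_pos"]+W@[0,0,-.002]
t=np.radians(20);u=W@[np.sin(t),0,-np.cos(t)]
P=[]
for n in("side","scene"):
    s=robot.read_camera(n);np.savez(f"pics/{n}7.npz",**s)
    v=proj(s,g-.06*u).astype(int);x0,y0=v-[25,37]
    P.append(crop(s,x0,y0,50,75,8,None));print(n,x0,y0,"pred tip,collar",[((proj(s,g-k*u)-[x0,y0])*8).round(0) for k in(.089,.069,.029)])
cv2.imwrite("pics/p7.png",np.hstack(P))
E
```

```text
[ 0.40836007 -0.16153958  0.25287596] [ 3.14086540e+00 -1.42447043e-03  3.02381111e+00]
side 234 146 pred tip,collar [array([241., 380.]), array([216., 325.]), array([165., 211.])]
scene 241 141 pred tip,collar [array([234., 372.]), array([214., 322.]), array([172., 218.])]
```

View pics/p7.png

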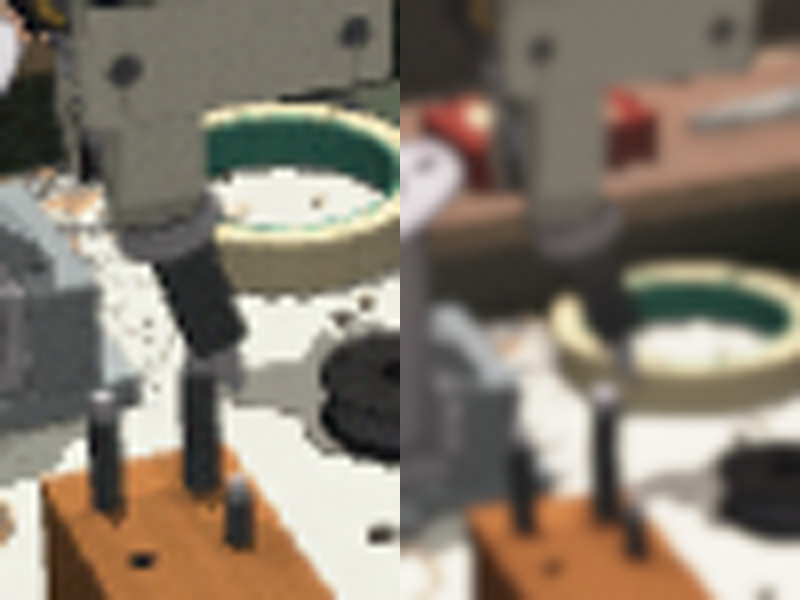

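Call:
step_arm(
  motion=[
    [[1.7,-6.1,-3.1],0.33],
    [[1.7,-6.1,-3.1],0.33],
    [[1.7,-6.1,-3.1],0.33],
    [[1.7,-6.1,-3.1],0.33],
    [[1.7,-6.1,-3.1],0.33],
    [[1.7,-6.1,-3.1],0.33],
    [[1.7,-6.1,-3.1],0.33],
    [[1.7,-6.1,-3.1],0.33],
    [[1.7,-6.1,-3.1],0.33],
    [[1.7,-6.1,-3.1],0.33],
  ],
)

```text
time: 14.58
tool_pos: [0.2653, -0.5124, 0.4391]
tool_rot: [3.14, -0.001, 2.695]
contact_force: [1.1, 0.1, -2.6]
opening: 0.0235
grip_force: 40.0
```

```bash
python3 - <<'E'
from h import *
from cell import robot
c=snap("w8");print(c["tool_pos"],c["tool_rot"],robot.observe()["qvel"].round(3))
W=R.from_euler('xyz',c["tool_rot"]).as_matrix();g=c["tool_pos"]+W@[0,0,-.002]
t=np.radians(20);u=W@[np.sin(t),0,-np.cos(t)]
s=robot.read_camera("side");np.savez("pics/side8.npz",**s)
v=proj(s,g-.05*u).astype(int);x0,y0=v-[45,60];print(x0,y0)
print([((proj(s,g-k*u)-[x0,y0])*5).round(0) for k in(.089,.069,.031)])
crop(s,x0,y0,160,120,5,"pics/p8.png")
E
```

```text
[ 0.26533335 -0.51235892  0.43911257] [ 3.14025568e+00 -9.56043061e-04  2.69515171e+00] [ 0.    -0.004 -0.01  -0.001  0.001  0.   ]
235 147
[array([290., 448.]), array([259., 374.]), array([194., 223.])]
```

View pics/p8.png

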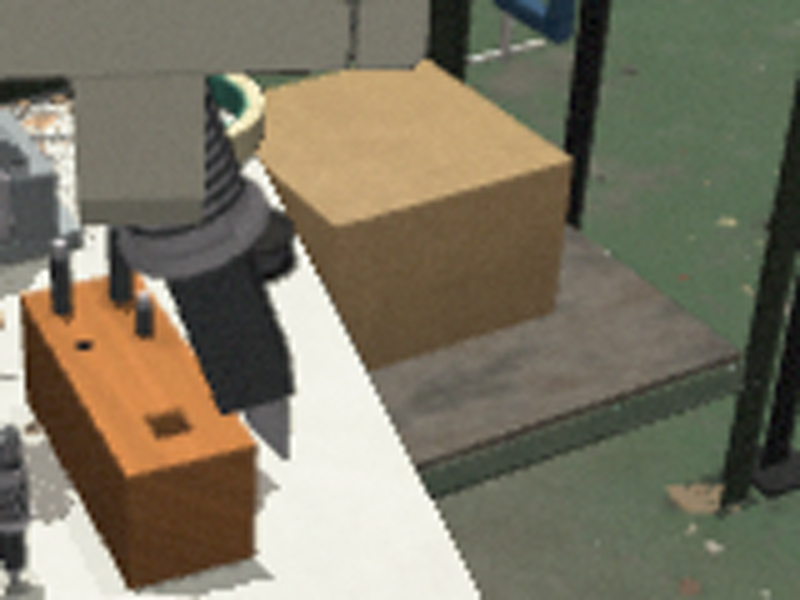

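```bash
cat > fit.py <<'E'
from h import *
c=load("pics/w8.npz");s=load("pics/side8.npz");x0,y0=235,147
W=R.from_euler('xyz',c["tool_rot"]).as_matrix();g=c["tool_pos"]+W@[0,0,-.002]
def pts(th,ps,L=.089,ph=0):
    # punch axes in tool: z=u tilt toward +x
    B=W@R.from_euler('YXZ',[-np.radians(th),np.radians(180+ph),np.radians(ps)]).as_matrix()
    l=np.array([[0,0,0]]+[[a*8,b*8,z] for z in(20,58) for a,b in((1,1),(1,-1),(-1,-1),(-1,1))])/1e3
    return np.array([(proj(s,g+B@(p-[0,0,L]))-[x0,y0])*5 for p in l]),B
for th in(16,18,20,22):
    for ps in(0,-4,4):
        q,B=pts(th,ps)
        if ps==0: print(th,(W.T@B[:,2]).round(3),q.round(0).tolist())
        print("  ps",ps,"edge slopes",[((q[i+4]-q[i])[0]/(q[i+4]-q[i])[1]).round(3) for i in(1,2,3,4)],"tip-from-corners",(q[0]-q[1:5].mean(0)).round(1))
E
python3 fit.py
python3 - <<'E'
from h import *
s=load("pics/side8.npz");g=cv2.cvtColor(s["pixels"],cv2.COLOR_RGB2GRAY).astype(int)
for r in range(198,240): print(r,g[r,266:298].tolist())
E
```

```text
16 [ 0.276 -0.    -0.961] [[261.0, 456.0], [199.0, 415.0], [196.0, 367.0], [271.0, 348.0], [278.0, 395.0], [144.0, 260.0], [142.0, 215.0], [222.0, 194.0], [226.0, 238.0]]
  ps 0 edge slopes [np.float64(0.356), np.float64(0.352), np.float64(0.323), np.float64(0.326)] tip-from-corners [25.3 74.6]
  ps -4 edge slopes [np.float64(0.357), np.float64(0.351), np.float64(0.322), np.float64(0.328)] tip-from-corners [25.3 74.6]
  ps 4 edge slopes [np.float64(0.355), np.float64(0.353), np.float64(0.324), np.float64(0.325)] tip-from-corners [25.3 74.6]
18 [ 0.309 -0.    -0.951] [[276.0, 452.0], [211.0, 413.0], [207.0, 365.0], [282.0, 344.0], [289.0, 391.0], [150.0, 259.0], [148.0, 215.0], [227.0, 192.0], [232.0, 235.0]]
  ps 0 edge slopes [np.float64(0.4), np.float64(0.395), np.float64(0.366), np.float64(0.37)] tip-from-corners [28.3 73.9]
  ps -4 edge slopes [np.float64(0.401), np.float64(0.394), np.float64(0.365), np.float64(0.371)] tip-from-corners [28.3 73.9]
  ps 4 edge slopes [np.float64(0.399), np.float64(0.396), np.float64(0.367), np.float64(0.369)] tip-from-corners [28.3 73.9]
20 [ 0.34
[... 6619 characters left out ...]
152, 152, 161, 200, 228, 118, 91, 94, 94, 127, 242, 241, 241, 241, 241]
236 [155, 154, 158, 160, 158, 158, 159, 162, 156, 152, 154, 155, 150, 153, 150, 154, 133, 116, 111, 90, 149, 240, 227, 122, 92, 96, 128, 241, 241, 240, 240, 240]
237 [151, 152, 156, 157, 154, 157, 155, 160, 158, 155, 153, 151, 133, 117, 113, 84, 79, 76, 73, 76, 144, 241, 240, 228, 121, 92, 127, 238, 239, 239, 241, 241]
238 [146, 145, 153, 155, 158, 155, 157, 157, 139, 121, 113, 87, 79, 74, 71, 65, 64, 62, 67, 82, 172, 240, 240, 240, 227, 123, 125, 240, 241, 241, 241, 241]
239 [147, 147, 147, 150, 137, 121, 115, 86, 79, 75, 75, 71, 69, 67, 64, 60, 62, 62, 65, 83, 177, 240, 240, 240, 238, 232, 233, 239, 239, 241, 241, 241]
```

The near view shows the punch leaning about 18.6° (tip at 288,458; left shank edge 168,275→222,413), a touch short of 20°. I'll go back into the socket and add about 1.4°.

Call:
step_arm(
  motion=[
    [[0.37,6.32,3.1],-0.33],
    [[0.37,6.32,3.1],-0.33],
    [[0.37,6.32,3.1],-0.33],
    [[0.37,6.32,3.1],-0.33],
    [[0.37,6.32,3.1],-0.33],
    [[0.37,6.32,3.1],-0.33],
    [[0.37,6.32,3.1],-0.33],
    [[0.37,6.32,3.1],-0.33],
    [[0.37,6.32,3.1],-0.33],
    [[0.37,6.32,3.1],-0.33],
  ],
)

```text
time: 15.92
tool_pos: [0.4089, -0.1629, 0.2544]
tool_rot: [-3.141, 0.001, 3.023]
contact_force: [-0.6, 1.0, -1.8]
opening: 0.0233
grip_force: 40.0
```

Call:
step_arm(
  motion=[
    [[0,0,0.5],0],
    [[0,0,1.0],0],
    [[0,0,1.3],0],
    [[0,0,1.3],0],
  ],
)

```text
time: 16.42
tool_pos: [0.4082, -0.1626, 0.1752]
tool_rot: [3.141, -0.002, 3.022]
contact_force: [0.8, -0.8, -1.4]
opening: 0.0236
grip_force: 40.0
```

Call:
step_arm(
  motion=[
    [[0,0,0.2],0],
    [[-0.07,0,0.38],0],
    [[-0.15,0,0.59],0],
    [[-0.16,0,0.59],0],
    [[-0.16,0,0.59],0],
  ],
)

```text
time: 17.05
tool_pos: [0.4186, -0.1631, 0.1403]
tool_rot: [3.141, -0.0, 3.024]
contact_force: [-0.6, -0.1, -1.8]
opening: 0.0232
grip_force: 40.0
```

Call:
step_arm(
  motion=[
    [[0,0,0],0],
    [[0.015,0,0],0],
    [[0.03,0,0],0],
    [[0.045,0,0],0],
    [[0.045,0,0],0],
  ],
  squeeze=12,
)

```text
time: 17.68
tool_pos: [0.4153, -0.1628, 0.1405]
tool_rot: [-3.142, -0.001, 3.024]
contact_force: [-1.5, 0.1, 1.6]
opening: 0.0235
grip_force: 12.0
```

Call:
step_arm(
  motion=[
    [[0.008,0,0],0],
    [[0.008,0,0],0],
  ],
)

```text
time: 17.92
tool_pos: [0.4152, -0.1628, 0.1405]
tool_rot: [-3.142, 0.0, 3.024]
contact_force: [-1.2, -1.1, 0.9]
opening: 0.0237
grip_force: 12.0
```

Call:
step_arm(
  motion=[
    [[0,0,0],0],
    [[0,0,0],0],
  ],
)

```text
time: 18.18
tool_pos: [0.4152, -0.1628, 0.1404]
tool_rot: [3.142, -0.0, 3.024]
contact_force: [-1.2, -0.6, 1.6]
opening: 0.0236
grip_force: 12.0
```

Call:
step_arm(
  motion=[
    [[0.04,0,-0.11],0],
    [[0.09,0,-0.25],0],
    [[0.14,0,-0.39],0],
    [[0.14,0,-0.8],0],
    [[0.14,0,-1.4],0],
    [[0.14,0,-1.9],0],
    [[0.14,0,-1.9],0],
    [[0.14,0,-1.9],0],
  ],
  squeeze=40,
)

```text
time: 19.18
tool_pos: [0.4063, -0.1614, 0.2535]
tool_rot: [3.141, -0.001, 3.024]
contact_force: [0.1, -0.8, -2.3]
opening: 0.0229
grip_force: 40.0
```

Call:
step_arm(
  motion=[
    [[1.7,-6.1,-3.1],0.33],
    [[1.7,-6.1,-3.1],0.33],
    [[1.7,-6.1,-3.1],0.33],
    [[1.7,-6.1,-3.1],0.33],
    [[1.7,-6.1,-3.1],0.33],
    [[1.7,-6.1,-3.1],0.33],
    [[1.7,-6.1,-3.1],0.33],
    [[1.7,-6.1,-3.1],0.33],
    [[1.7,-6.1,-3.1],0.33],
    [[1.7,-6.1,-3.1],0.33],
  ],
)

```text
time: 20.42
tool_pos: [0.2632, -0.5122, 0.4395]
tool_rot: [3.14, -0.001, 2.695]
contact_force: [1.0, 0.6, -1.5]
opening: 0.0235
grip_force: 40.0
```

```bash
python3 - <<'E'
from h import *
from cell import robot
c=snap("w9");print(c["tool_pos"],c["tool_rot"])
s=robot.read_camera("side");np.savez("pics/side9.npz",**s)
s8=load("pics/side8.npz")
for n,t in(("8",s8),("9",s)):
    g=cv2.cvtColor(t["pixels"],cv2.COLOR_RGB2GRAY).astype(float)
    L=[];Rr=[]
    for r in range(190,245):
        row=g[r,255:310];d=np.where(row<60)[0]
        d=d[(d>8)]
        if len(d)<6: print(n,r,"few",row[28:48].astype(int).tolist() if r>225 else ""); continue
        i,j=d[0],d[-1]
        bl=row[max(i-3,0)];l=i-1+ (row[i-1]-(bl+42)/2)/(bl-42+1e-6) if bl>80 else np.nan
        br=row[min(j+3,54)];k=j+1-(row[j+1]-(br+42)/2)/(br-42+1e-6) if br>80 else np.nan
        L.append((r,255+l));Rr.append((r,255+k))
    L=np.array(L);Rr=np.array(Rr)
    for nm,E,a,b in(("L",L,205,227),("R",Rr,206,215)):
        m=(E[:,0]>=a)&(E[:,0]<=b)&np.isfinite(E[:,1]);print(n,nm,np.polyfit(E[m,0]-216,E[m,1],1).round(3),m.sum())
E
```

```text
[ 0.26319304 -0.51219311  0.43949489] [ 3.14004195e+00 -1.23807878e-03  2.69507129e+00]
8 190 few 
8 229 few [146, 80, 89, 93, 98, 95, 97, 92, 89, 112, 218, 240, 239, 240, 241, 241, 241, 241, 241, 240]
8 230 few [227, 84, 90, 96, 96, 96, 95, 94, 95, 113, 217, 240, 240, 240, 239, 239, 240, 240, 241, 241]
8 231 few [205, 153, 88, 95, 96, 97, 98, 99, 93, 111, 216, 239, 239, 240, 240, 238, 239, 240, 240, 240]
8 232 few [167, 194, 119, 92, 94, 95, 95, 95, 98, 115, 216, 240, 239, 239, 239, 239, 240, 239, 240, 240]
8 233 few [155, 171, 218, 119, 91, 94, 97, 92, 93, 111, 209, 241, 240, 240, 240, 240, 238, 240, 240, 240]
8 234 few [152, 154, 183, 228, 120, 94, 96, 97, 94, 128, 238, 241, 242, 241, 242, 241, 240, 240, 241, 240]
8 235 few [152, 152, 161, 200, 228, 118, 91, 94, 94, 127, 242, 241, 241, 241, 241, 243, 242, 240, 241, 241]
8 236 few [116, 111, 90, 149, 240, 227, 122, 92, 96, 128, 241, 241, 240, 240, 240, 241, 241, 242, 241, 240]
8 237 few [76, 73, 76, 144, 241, 240, 228, 121, 92, 127, 238, 239, 239, 241, 241, 241, 239, 241, 242, 242]
8 238 few [62, 67, 82, 172, 240, 240, 240, 227, 12
[... 1807 characters left out ...]
1]
9 239 few [67, 65, 83, 174, 240, 234, 197, 209, 240, 240, 240, 241, 241, 241, 242, 241, 241, 240, 241, 240]
9 240 few [64, 67, 78, 159, 234, 240, 237, 238, 239, 240, 241, 241, 242, 242, 243, 243, 242, 242, 242, 242]
9 241 few [70, 69, 74, 122, 175, 224, 241, 240, 241, 242, 241, 240, 242, 242, 241, 240, 242, 242, 243, 242]
9 242 few [66, 70, 75, 118, 153, 172, 229, 241, 241, 240, 240, 241, 242, 241, 241, 242, 243, 243, 243, 242]
9 243 few [66, 68, 70, 117, 151, 156, 180, 234, 240, 239, 240, 241, 242, 241, 241, 241, 242, 243, 242, 242]
9 244 few [69, 66, 74, 114, 150, 153, 151, 164, 240, 239, 239, 241, 240, 240, 241, 242, 241, 241, 241, 243]
9 L [  0.541 269.602] 23
9 R [  0.35  289.952] 10
```

```bash
cat > edges.py <<'E'
from h import *
def edges(t,rows,seed):
    """sub-pixel left/right edges of the dark shank, scanning out from its axis"""
    g=cv2.cvtColor(t["pixels"],cv2.COLOR_RGB2GRAY).astype(float);out=[]
    for r in rows:
        c=int(seed(r));row=g[r]
        i=c
        while row[i]<75:i-=1
        bl=row[i-1];l=i+.5-np.clip((bl-row[i])/(bl-42),0,1) if bl>75 else np.nan
        j=c
        while row[j]<75:j+=1
        br=row[j+1];k=j-.5+np.clip((br-row[j])/(br-42),0,1) if br>75 else np.nan
        out.append((r,l+1-.0,k))
    return np.array(out)
def model(c,s,th,L=.089):
    W=R.from_euler('xyz',c["tool_rot"]).as_matrix();g=c["tool_pos"]+W@[0,0,-.002]
    B=W@R.from_euler('YX',[-np.radians(th),np.pi]).as_matrix()
    l=np.array([[0,0,0]]+[[a*8,b*8,z] for z in(20,58) for a,b in((1,1),(1,-1),(-1,-1),(-1,1))])/1e3
    return np.array([proj(s,g+B@(p-[0,0,L])) for p in l])
if __name__=="__main__":
    for n in("8","9"):
        c=load(f"pics/w{n}.npz");s=load(f"pics/side{n}.npz")
        e=edges(s,range(204,228),lambda r:278+.4*(r-210)-(2 if n=="9" else 0))
        pl=np.polyfit(e[2:,0]-216,e[2:,1],1);m=(e[:,0]>=205)&(e[:,0]<=215);pr=np.polyfit(e[m,0]-216,e[m,2],1)
        print(n,"L",pl.round(3),"rms",np.std(np.polyval(pl,e[2:,0]-216)-e[2:,1]).round(2),"R",pr.round(3))
        for th in(16,18,20):
            q=model(c,s,th);sl=lambda i:(q[i+4]-q[i])[0]/(q[i+4]-q[i])[1]
            at=lambda i:q[i][0]+sl(i)*(216-q[i][1])
            print("  ",th,"L",sl(1).round(3),at(1).round(1),"R",sl(3).round(3),at(3).round(1),"tip",q[0].round(1))
E
python3 edges.py
```

```text
8 L [  0.405 274.003] rms 0.13 R [  0.394 292.356]
   16 L 0.356 269.9 R 0.323 289.1 tip [287.2 238.2]
   18 L 0.4 271.8 R 0.366 291.5 tip [290.1 237.4]
   20 L 0.445 273.8 R 0.41 294.1 tip [293.  236.6]
9 L [  0.407 271.891] rms 0.13 R [  0.372 290.297]
   16 L 0.36 267.7 R 0.326 287.1 tip [285.3 238.4]
   18 L 0.404 269.7 R 0.369 289.6 tip [288.2 237.6]
   20 L 0.449 271.7 R 0.413 292.1 tip [291.1 236.8]
```

Call:
step_arm(
  motion=[
    [[0.37,6.32,3.1],-0.33],
    [[0.37,6.32,3.1],-0.33],
    [[0.37,6.32,3.1],-0.33],
    [[0.37,6.32,3.1],-0.33],
    [[0.37,6.32,3.1],-0.33],
    [[0.37,6.32,3.1],-0.33],
    [[0.37,6.32,3.1],-0.33],
    [[0.37,6.32,3.1],-0.33],
    [[0.37,6.32,3.1],-0.33],
  ],
)

```text
time: 21.65
tool_pos: [0.4069, -0.1617, 0.2549]
tool_rot: [-3.141, 0.001, 3.025]
contact_force: [-0.0, 0.5, -1.7]
opening: 0.0231
grip_force: 40.0
```

Call:
step_arm(
  motion=[
    [[-0.6,0,0],0],
    [[-1.18,0,0],0],
    [[-1.18,0,0.2],0],
    [[-1.18,0,0.9],0],
    [[-1.18,0,1.6],0],
    [[-1.18,0,2.2],0],
    [[-1.18,0,2.23],0],
    [[-1.18,0,2.23],0],
  ],
)

```text
time: 22.65
tool_pos: [0.4773, -0.1709, 0.1218]
tool_rot: [-3.141, 0.002, 3.023]
contact_force: [0.7, -1.5, -2.0]
opening: 0.0231
grip_force: 40.0
```

```bash
python3 - <<'E'
from cell import robot
s=robot.observe();print(s["tool_pos"],s["tool_rot"],s["contact_force"],s["torque"])
E
```

```text
[ 0.47731933 -0.17092239  0.12179014] [-3.14095305e+00  1.50373363e-03  3.02300668e+00] [ 0.73937343 -1.45261976 -1.97114879] [0.01027305 0.03205633 0.02587583]
```

Call:
step_arm(
  motion=[
    [[0.03,0,0],0],
    [[0.07,0,0],0],
    [[0.09,0,0],0],
    [[0.09,0,0],0],
  ],
  squeeze=18,
)

```text
time: 23.15
tool_pos: [0.4717, -0.1694, 0.1208]
tool_rot: [-3.142, 0.0, 3.024]
contact_force: [0.2, -0.9, -3.2]
opening: 0.0238
grip_force: 18.0
```

Call:
step_arm(
  motion=[
    [[0.01,0,0],0],
    [[0.01,0,0],0],
  ],
)

```text
time: 23.4
tool_pos: [0.4711, -0.1694, 0.1205]
tool_rot: [3.141, -0.0, 3.024]
contact_force: [-0.3, 0.1, -1.9]
opening: 0.0234
grip_force: 18.0
```

Call:
step_arm(
  motion=[
    [[0.01,0,0],0],
    [[0.01,0,0],0],
  ],
)

```text
time: 23.65
tool_pos: [0.4705, -0.1693, 0.1205]
tool_rot: [3.141, -0.0, 3.024]
contact_force: [-0.6, 0.4, -1.4]
opening: 0.0232
grip_force: 18.0
```

Call:
step_arm(
  motion=[
    [[0.01,0,0],0],
    [[0.01,0,0],0],
  ],
)

```text
time: 23.9
tool_pos: [0.4699, -0.1692, 0.1206]
tool_rot: [3.142, 0.0, 3.024]
contact_force: [-0.4, -0.5, -2.2]
opening: 0.0234
grip_force: 18.0
```

Call:
step_arm(
  motion=[
    [[0.01,0,0],0],
    [[0.01,0,0],0],
  ],
)

```text
time: 24.15
tool_pos: [0.4693, -0.1692, 0.1206]
tool_rot: [3.142, 0.0, 3.024]
contact_force: [-0.5, -0.9, -2.3]
opening: 0.0236
grip_force: 18.0
```

Call:
step_arm(
  motion=[
    [[0.01,0,0],0],
    [[0.01,0,0],0],
  ],
)

```text
time: 24.4
tool_pos: [0.4687, -0.1691, 0.1205]
tool_rot: [3.142, -0.0, 3.024]
contact_force: [-0.1, 0.3, -1.5]
opening: 0.0239
grip_force: 18.0
```

Call:
step_arm(
  motion=[
    [[0.01,0,0],0],
    [[0.01,0,0],0],
  ],
)

```text
time: 24.65
tool_pos: [0.4682, -0.1691, 0.1206]
tool_rot: [3.142, 0.0, 3.024]
contact_force: [-0.3, 0.2, -2.4]
opening: 0.024
grip_force: 18.0
```

Call:
step_arm(
  motion=[
    [[0.01,0,0],0],
    [[0.01,0,0],0],
  ],
)

```text
time: 24.9
tool_pos: [0.4679, -0.1691, 0.1207]
tool_rot: [-3.142, 0.001, 3.024]
contact_force: [1.4, -0.3, -2.1]
opening: 0.0235
grip_force: 18.0
```

Call:
step_arm(
  motion=[
    [[0.01,0,0],0],
    [[0.01,0,0],0],
  ],
)

```text
time: 25.15
tool_pos: [0.4675, -0.1691, 0.1207]
tool_rot: [-3.141, 0.001, 3.024]
contact_force: [3.1, -0.6, -3.7]
opening: 0.0236
grip_force: 18.0
```

Call:
step_arm(
  motion=[
    [[0.01,0,0],0],
    [[0.01,0,0],0],
  ],
)

```text
time: 25.4
tool_pos: [0.4671, -0.169, 0.1208]
tool_rot: [-3.141, 0.002, 3.024]
contact_force: [4.8, 0.1, -2.4]
opening: 0.0237
grip_force: 18.0
```

Call:
step_arm(
  motion=[
    [[0.01,0,0],0],
    [[0.01,0,0],0],
  ],
)

```text
time: 25.65
tool_pos: [0.4664, -0.169, 0.1208]
tool_rot: [-3.141, 0.002, 3.024]
contact_force: [5.6, -1.1, -4.4]
opening: 0.0233
grip_force: 18.0
```

Call:
step_arm(
  motion=[
    [[0.01,0,0],0],
    [[0.01,0,0],0],
  ],
)

```text
time: 25.9
tool_pos: [0.4658, -0.1689, 0.1208]
tool_rot: [-3.141, 0.002, 3.024]
contact_force: [5.0, -0.3, -2.8]
opening: 0.0237
grip_force: 18.0
```

Call:
step_arm(
  motion=[
    [[-0.05,0,0],0],
    [[-0.05,0,-0.1],0],
    [[-0.05,0,-0.9],0],
    [[0.2,-0.4,-1.8],0.05],
    [[2.68,-6.08,-5.31],0.33],
    [[2.68,-6.08,-5.31],0.33],
    [[2.68,-6.08,-5.31],0.33],
    [[2.68,-6.08,-5.31],0.33],
    [[2.68,-6.08,-5.31],0.33],
    [[2.68,-6.08,-5.31],0.33],
  ],
  squeeze=45,
)

```text
time: 27.15
tool_pos: [0.284, -0.4734, 0.4145]
tool_rot: [3.141, -0.001, 2.694]
contact_force: [0.1, -0.2, -2.6]
opening: 0.023
grip_force: 45.0
```

Call:
step_arm(
  motion=[
    [[0,0,0],0],
    [[0,0,0],0],
  ],
)

```text
time: 27.4
tool_pos: [0.2854, -0.4721, 0.4126]
tool_rot: [3.14, -0.002, 2.693]
contact_force: [-0.0, 0.5, -2.2]
opening: 0.0232
grip_force: 45.0
```

```bash
python3 - <<'E'
from edges import *
from cell import robot
c=snap("w10");s=robot.read_camera("side");np.savez("pics/side10.npz",**s)
print(c["tool_pos"],c["tool_rot"])
for th in(18,20,22):
    q=model(c,s,th);sl=lambda i:(q[i+4]-q[i])[0]/(q[i+4]-q[i])[1]
    print(th,"L",sl(1).round(3),"R",sl(3).round(3),"corners",q.round(1).tolist())
q=model(c,s,20);a,b=q[1:5].mean(0),q[5:9].mean(0);k=(a-b)[0]/(a-b)[1]
r0,r1=int(b[1])+4,int(a[1])+12
g=cv2.cvtColor(s["pixels"],cv2.COLOR_RGB2GRAY)
for r in range(r0-2,r1+16): x=int(b[0]+k*(r-b[1]));print(r,x,g[r,x-14:x+18].tolist())
E
```

```text
[ 0.28535058 -0.47206246  0.41257903] [ 3.13966334e+00 -1.75099160e-03  2.69317319e+00]
18 L 0.398 R 0.369 corners [[287.0, 231.3], [275.6, 224.1], [275.0, 215.9], [288.2, 212.2], [289.2, 220.3], [264.9, 197.2], [264.6, 189.6], [278.3, 185.5], [279.1, 193.1]]
20 L 0.443 R 0.413 corners [[289.5, 230.5], [277.7, 223.7], [277.0, 215.5], [290.1, 211.4], [291.2, 219.5], [265.9, 197.1], [265.6, 189.5], [279.2, 185.0], [280.0, 192.6]]
22 L 0.49 R 0.458 corners [[292.1, 229.7], [279.8, 223.3], [279.1, 215.1], [292.0, 210.6], [293.1, 218.7], [267.0, 197.0], [266.6, 189.4], [280.0, 184.5], [280.8, 192.0]]
193 273 [49, 81, 85, 83, 73, 70, 64, 66, 64, 65, 76, 89, 96, 96, 96, 99, 98, 93, 90, 89, 91, 100, 103, 100, 92, 59, 32, 29, 50, 49, 52, 55]
194 273 [49, 67, 88, 86, 81, 84, 86, 92, 94, 93, 91, 99, 100, 98, 98, 97, 94, 88, 87, 98, 97, 98, 103, 96, 67, 48, 48, 48, 53, 57, 54, 59]
195 274 [58, 85, 88, 88, 84, 88, 89, 97, 94, 92, 94, 95, 94, 93, 88, 86, 94, 98, 97, 100, 97, 97, 63, 40, 50, 50, 48, 51, 57, 52, 49, 52]
196 274 [46, 67, 87, 86, 86, 87, 84, 86, 89, 88, 87, 87, 86, 94, 98, 98, 102, 10
[... 6915 characters left out ...]
1, 241, 241, 241, 241, 240, 240, 238, 240, 241]
241 294 [69, 69, 66, 67, 71, 74, 119, 175, 223, 242, 240, 241, 240, 242, 241, 241, 242, 242, 242, 242, 243, 243, 242, 242, 241, 241, 242, 242, 242, 241, 241, 239]
242 294 [69, 64, 68, 66, 67, 76, 118, 153, 174, 229, 242, 241, 240, 240, 241, 241, 241, 242, 242, 243, 243, 242, 242, 241, 241, 241, 243, 241, 242, 241, 241, 241]
243 294 [64, 70, 70, 67, 67, 72, 117, 153, 152, 182, 234, 242, 239, 240, 241, 240, 241, 242, 241, 243, 243, 242, 242, 243, 242, 242, 242, 242, 242, 242, 242, 241]
244 295 [66, 66, 69, 69, 75, 114, 150, 151, 151, 168, 240, 240, 240, 241, 241, 240, 241, 242, 241, 242, 241, 241, 241, 242, 242, 241, 241, 242, 242, 241, 242, 241]
```

Call:
step_arm(
  motion=[
    [[2.92,10.56,2.04],-0.37],
    [[2.92,10.56,2.04],-0.37],
    [[2.92,10.56,2.04],-0.37],
    [[2.92,10.56,2.04],-0.37],
    [[2.92,10.56,2.04],-0.37],
    [[2.92,10.56,2.04],-0.37],
    [[2.92,10.56,2.04],-0.37],
    [[2.92,10.56,2.04],-0.37],
    [[2.92,10.56,2.04],-0.37],
    [[2.92,10.56,2.04],-0.37],
  ],
)

```text
time: 28.75
tool_pos: [0.3932, 0.1349, 0.2987]
tool_rot: [-3.142, 0.0, 3.066]
contact_force: [1.2, -0.3, -2.3]
opening: 0.0236
grip_force: 45.0
```

Call:
step_arm(
  motion=[
    [[0,0,0],0],
    [[0,0,0],0],
  ],
)

```text
time: 29.0
tool_pos: [0.3934, 0.1326, 0.2987]
tool_rot: [-3.141, -0.001, 3.067]
contact_force: [-0.2, -1.2, -2.6]
opening: 0.0233
grip_force: 45.0
```

```bash
python3 - <<'E'
from h import *
from cell import robot
s=robot.observe();W=R.from_euler('xyz',s["tool_rot"]).as_matrix();print(s["tool_pos"],s["tool_rot"],s["contact_force"])
print(W.T@(np.array([.4022,.1749,.2174])-s["tool_pos"])/.06,3.0655-s["tool_rot"][2])
E
```

```text
[0.39344239 0.13258567 0.29874574] [-3.14100991e+00 -8.85654369e-04  3.06660899e+00] [-0.17698457 -1.16550234 -2.55933398]
[-0.09391883  0.71498134  1.35526328] -0.0011089932809342784
```

```bash
python3 - <<'E'
from h import *
c=snap("w11")
u=proj(c,[.437,.1723,.124]);print(u)
g=cv2.cvtColor(c["pixels"],cv2.COLOR_RGB2GRAY);x,y=u.astype(int)
for r in range(y-13,y+14): print(r,g[r,x-15:x+16].tolist())
E
```

```text
[292.58571469 212.8550015 ]
199 [122, 121, 121, 120, 121, 120, 120, 121, 129, 150, 176, 194, 198, 199, 198, 196, 191, 182, 172, 165, 167, 166, 165, 161, 153, 153, 159, 158, 156, 161, 167]
200 [122, 122, 121, 122, 121, 120, 121, 121, 125, 138, 165, 188, 197, 197, 199, 198, 196, 191, 182, 174, 171, 172, 170, 166, 154, 145, 141, 131, 129, 142, 160]
201 [122, 123, 123, 121, 122, 121, 122, 121, 124, 134, 162, 188, 199, 201, 201, 201, 201, 199, 194, 186, 179, 177, 177, 171, 153, 128, 110, 100, 100, 117, 144]
202 [123, 124, 125, 125, 124, 124, 123, 124, 125, 135, 164, 191, 203, 204, 204, 204, 204, 203, 201, 196, 187, 180, 179, 172, 150, 117, 91, 83, 84, 100, 129]
203 [127, 125, 125, 125, 125, 124, 125, 125, 126, 136, 164, 193, 205, 205, 206, 206, 206, 205, 204, 201, 192, 181, 175, 169, 146, 111, 85, 81, 82, 93, 120]
204 [127, 125, 125, 124, 124, 124, 125, 125, 124, 138, 165, 191, 203, 205, 205, 206, 206, 205, 204, 204, 197, 187, 177, 165, 143, 112, 91, 86, 86, 99, 124]
205 [125, 125, 124, 124, 125, 123, 125, 124, 128, 146, 172, 192, 198, 202, 205, 205, 205, 205, 204, 204, 202, 196, 185, 167
[... 2326 characters left out ...]
 182, 146, 89, 41, 29, 27, 26, 30, 27, 29]
221 [33, 25, 30, 47, 70, 84, 89, 91, 89, 91, 91, 91, 93, 95, 99, 107, 115, 126, 136, 149, 162, 161, 131, 81, 40, 28, 25, 26, 29, 26, 29]
222 [33, 26, 31, 46, 66, 83, 89, 90, 91, 90, 89, 90, 89, 90, 89, 92, 94, 97, 101, 111, 121, 121, 100, 63, 35, 26, 26, 24, 27, 27, 26]
223 [34, 27, 26, 38, 61, 80, 88, 88, 89, 91, 90, 91, 90, 91, 91, 91, 91, 90, 90, 93, 94, 89, 74, 49, 28, 26, 29, 26, 28, 28, 25]
224 [32, 25, 27, 36, 56, 76, 87, 90, 90, 90, 89, 90, 91, 91, 89, 90, 90, 90, 89, 90, 89, 82, 65, 43, 29, 25, 26, 26, 28, 27, 26]
225 [34, 23, 26, 34, 52, 69, 83, 89, 89, 89, 91, 90, 90, 90, 91, 90, 89, 91, 91, 90, 88, 80, 63, 41, 29, 27, 25, 28, 25, 27, 28]
```

Call:
step_arm(
  motion=[
    [[-0.09,0.71,0],0],
    [[-0.09,0.71,0.5],0],
    [[-0.09,0.71,1.1],0],
    [[-0.09,0.71,1.35],0],
    [[-0.09,0.71,1.35],0],
    [[-0.09,0.71,1.35],0],
  ],
)

```text
time: 29.8
tool_pos: [0.4038, 0.1734, 0.219]
tool_rot: [3.141, 0.002, 3.062]
contact_force: [0.8, -0.6, -1.0]
opening: 0.0233
grip_force: 45.0
```

```bash
python3 - <<'E'
from h import *
from cell import robot
c=snap("w12");print(c["tool_pos"],c["tool_rot"])
W=R.from_euler('xyz',c["tool_rot"]).as_matrix();tip=c["tool_pos"]+W@[-.0308,0,.0826];print("tip est",tip)
for n in("side","scene"):
    s=robot.read_camera(n);np.savez(f"pics/{n}12.npz",**s)
    m=proj(s,[.437,.1723,.124]);print(n,"mark",m.round(1),"tip",proj(s,tip).round(1))
    g=cv2.cvtColor(s["pixels"],cv2.COLOR_RGB2GRAY);x,y=m.astype(int)
    if n=="side":
        print("cols",x-13)
        for r in range(y-13,y+9): print(r,g[r,x-13:x+14].tolist())
E
```

```text
[0.40382804 0.17335018 0.21899678] [3.14104719e+00 1.78854159e-03 3.06216330e+00]
tip est [0.43468172 0.17093952 0.13645201]
side mark [212.4 154.2] tip [211.5 150.7]
cols 199
141 [139, 142, 144, 138, 124, 36, 42, 37, 44, 36, 61, 135, 139, 142, 145, 143, 134, 65, 50, 54, 56, 57, 56, 40, 42, 48, 54]
142 [141, 139, 138, 139, 130, 24, 38, 43, 41, 41, 42, 71, 141, 140, 143, 133, 64, 50, 53, 58, 56, 53, 39, 19, 20, 25, 52]
143 [133, 135, 134, 131, 129, 119, 42, 41, 39, 42, 42, 59, 142, 142, 140, 133, 33, 53, 55, 53, 54, 60, 53, 42, 41, 52, 51]
144 [130, 128, 128, 128, 128, 126, 25, 38, 35, 44, 39, 41, 72, 139, 139, 138, 124, 41, 49, 50, 51, 53, 55, 57, 54, 57, 55]
145 [130, 127, 129, 128, 130, 128, 118, 45, 40, 39, 34, 40, 64, 129, 137, 134, 136, 118, 29, 35, 36, 43, 45, 48, 46, 39, 43]
146 [129, 124, 127, 130, 132, 131, 123, 29, 41, 44, 46, 75, 131, 140, 141, 136, 127, 56, 42, 46, 49, 41, 46, 43, 46, 46, 59]
147 [136, 137, 135, 138, 136, 137, 136, 121, 48, 49, 93, 98, 130, 139, 139, 138, 127, 27, 46, 47, 55, 52, 56, 93, 133, 175, 211]
148 [145, 143, 138, 142, 142, 145, 141, 136, 133, 128
[... 1203 characters left out ...]
23, 30, 25, 26, 22, 25, 30, 36, 68]
158 [60, 72, 28, 31, 37, 52, 46, 59, 76, 87, 89, 104, 102, 103, 82, 32, 36, 13, 25, 29, 26, 28, 25, 30, 45, 102, 214]
159 [39, 51, 43, 27, 31, 32, 37, 63, 87, 103, 103, 105, 108, 106, 99, 16, 23, 21, 29, 27, 31, 27, 35, 48, 130, 209, 220]
160 [52, 32, 41, 26, 26, 30, 34, 67, 101, 104, 104, 103, 104, 105, 106, 74, 32, 22, 22, 25, 29, 68, 100, 208, 210, 217, 217]
161 [71, 58, 37, 27, 24, 29, 41, 81, 102, 107, 104, 104, 108, 107, 106, 103, 97, 78, 78, 83, 107, 130, 146, 220, 219, 217, 218]
162 [74, 73, 64, 40, 28, 25, 45, 100, 103, 104, 104, 107, 105, 106, 105, 104, 102, 103, 102, 77, 84, 97, 112, 146, 219, 218, 219]
scene mark [227.4 164.8] tip [226.7 161.6]
```

Call:
step_arm(
  motion=[
    [[0,0,0],0],
    [[0,0,0],0],
    [[0,0,0],0],
  ],
)

```text
time: 30.32
tool_pos: [0.4031, 0.1741, 0.218]
tool_rot: [3.141, 0.0, 3.064]
contact_force: [-0.5, -0.3, -1.9]
opening: 0.0236
grip_force: 45.0
```

```bash
cat > go.py <<'E'
from h import *
from cell import robot
s=robot.observe();W=R.from_euler('xyz',s["tool_rot"]).as_matrix();print(s["time"],s["tool_pos"],s["tool_rot"],s["contact_force"])
M=np.array([.437,.1723,.124]);n=np.array([-.341,.026,.9397])
tip=s["tool_pos"]+W@[-.0308,0,.0826];d=tip-M
print("tip off: along n",(d@n).round(4),"lateral",(d-(d@n)*n).round(4))
for k in(.004,0,-.005): print(k,W.T@(M+k*n-tip)/.06)
E
python3 go.py
```

```text
30.325 [0.4031408  0.17409359 0.21802242] [3.14146548e+00 1.27235973e-04 3.06392787e+00] [-0.53765609 -0.34593159 -1.91217019]
tip off: along n 0.0118 lateral [ 0.0009 -0.0009  0.0003]
0.004 [-0.02861425  0.01375366  0.12779776]
0 [-0.05140557  0.01378139  0.19044733]
-0.005 [-0.07989472  0.01381605  0.2687593 ]
```

Call:
step_arm(
  motion=[
    [[-0.02,0.014,0.06],0],
    [[-0.03,0.014,0.12],0],
    [[-0.04,0.014,0.16],0],
    [[-0.04,0.014,0.16],0],
    [[-0.04,0.014,0.16],0],
  ],
)

```text
time: 30.95
tool_pos: [0.4056, 0.1747, 0.2084]
tool_rot: [3.142, 0.0, 3.064]
contact_force: [1.5, -0.4, -2.2]
opening: 0.0232
grip_force: 45.0
```

```bash
python3 go.py
```

```text
30.95 [0.40563969 0.17468431 0.20838924] [3.14152838e+00 3.40823180e-05 3.06377223e+00] [ 1.49042612 -0.38686516 -2.18295925]
tip off: along n 0.0019 lateral [-0.     -0.0001  0.    ]
0.004 [ 0.0119991   0.00088963 -0.03280891]
0 [-0.01079805  0.00092484  0.02983854]
-0.005 [-0.03929448  0.00096887  0.10814785]
```

Call:
step_arm(
  motion=[
    [[-0.006,0,0.016],0],
    [[-0.006,0,0.016],0],
  ],
)

```text
time: 31.2
tool_pos: [0.4059, 0.1746, 0.2074]
tool_rot: [3.142, 0.0, 3.064]
contact_force: [0.4, 0.1, -1.7]
opening: 0.0234
grip_force: 45.0
```

Call:
step_arm(
  motion=[
    [[-0.006,0,0.016],0],
    [[-0.006,0,0.016],0],
  ],
)

```text
time: 31.45
tool_pos: [0.4063, 0.1746, 0.2066]
tool_rot: [3.141, 0.0, 3.064]
contact_force: [-1.1, 0.6, 0.2]
opening: 0.0234
grip_force: 45.0
```

Call:
step_arm(
  motion=[
    [[-0.006,0,0.016],0],
    [[-0.006,0,0.016],0],
  ],
)

```text
time: 31.7
tool_pos: [0.4067, 0.1746, 0.2056]
tool_rot: [3.141, 0.0, 3.064]
contact_force: [-1.0, 0.8, 1.4]
opening: 0.0234
grip_force: 45.0
```

Call:
step_arm(
  motion=[
    [[-0.006,0,0.016],0],
    [[-0.012,0,0.032],0],
    [[-0.012,0,0.032],0],
  ],
)

```text
time: 32.08
tool_pos: [0.4074, 0.1746, 0.2036]
tool_rot: [3.141, 0.0, 3.064]
contact_force: [-0.8, 0.5, 3.9]
opening: 0.0232
grip_force: 45.0
```

Call:
step_arm(
  motion=[
    [[0,0,0],0],
    [[0,0,0],0],
  ],
)

```text
time: 32.33
tool_pos: [0.4074, 0.1746, 0.2036]
tool_rot: [3.141, 0.0, 3.064]
contact_force: [-2.2, -0.3, 3.0]
opening: 0.023
grip_force: 45.0
```

```bash
python3 go.py
```

```text
32.325 [0.40738648 0.17455705 0.20360592] [3.14145709e+00 4.08048788e-05 3.06376882e+00] [-2.21334202 -0.32491832  2.973747  ]
tip off: along n -0.0032 lateral [ 0. -0.  0.]
0.004 [ 0.04119489  0.0006576  -0.11252858]
0 [ 0.01839816  0.00068843 -0.04988098]
-0.005 [-0.01009775  0.00072696  0.02842852]
```

```bash
cat > avg.py <<'E'
from h import *
from cell import robot
F=[]
for i in range(12): robot.read_camera("side");F.append(robot.observe()["contact_force"])
F=np.array(F)+[0,0,2.3];n=np.array([-.341,.026,.9397])
print(F.mean(0).round(2),F.std(0).round(2),"along n",(F@n).mean().round(2),robot.observe()["time"],robot.observe()["tool_pos"])
E
python3 avg.py
```

```text
[-1.67  0.57  4.98] [0.53 0.38 0.36] along n 5.27 32.925 [0.40739886 0.17454809 0.20356589]
```

Call:
step_arm(
  motion=[
    [[-0.004,0,0.01],0],
    [[-0.0075,0,0.02],0],
    [[-0.0075,0,0.02],0],
    [[-0.0075,0,0.02],0],
  ],
)

```text
time: 33.42
tool_pos: [0.4078, 0.1745, 0.2024]
tool_rot: [3.141, 0.0, 3.064]
contact_force: [-2.3, 0.4, 3.6]
opening: 0.0232
grip_force: 45.0
```

```bash
python3 avg.py; python3 go.py
```

```text
[-1.79  0.74  5.4 ] [0.39 0.43 0.38] along n 5.7 34.025 [0.40782489 0.17450873 0.20235624]
34.025 [0.40782489 0.17450873 0.20235624] [ 3.14150048e+00 -3.81199912e-05  3.06374069e+00] [-1.86918245  0.65344759  3.52908362]
tip off: along n -0.0045 lateral [-0.     -0.0001 -0.    ]
0.004 [ 0.04844314  0.00096221 -0.13339357]
0 [ 0.02564147  0.0009964  -0.07074777]
-0.005 [-0.00286062  0.00103914  0.00755948]
```

Call:
step_arm(
  motion=[
    [[-0.002,0,0.005],0],
    [[-0.002,0,0.005],0],
    [[-0.002,0,0.005],0],
  ],
)

```text
time: 34.4
tool_pos: [0.408, 0.1745, 0.2021]
tool_rot: [3.142, 0.0, 3.064]
contact_force: [-1.9, -0.7, 3.5]
opening: 0.0234
grip_force: 45.0
```

```bash
python3 avg.py; python3 - <<'E'
from h import *
from cell import robot
s=robot.read_camera("side");p=robot.observe();np.savez("pics/side13.npz",**s)
g=cv2.cvtColor(s["pixels"],cv2.COLOR_RGB2GRAY);m=proj(s,[.437,.1723,.124]);x,y=m.astype(int);print(m.round(1),"cols from",x-13)
for r in range(y-13,y+5): print(r,g[r,x-13:x+12].tolist())
E
```

```text
[-1.9   0.5   5.86] [0.53 0.5  0.56] along n 6.17 35.0 [0.40796148 0.1745029  0.20208122]
[212.4 154.2] cols from 199
141 [134, 57, 84, 86, 89, 94, 93, 91, 70, 69, 133, 135, 138, 141, 143, 143, 136, 68, 49, 51, 55, 53, 55, 41, 43]
142 [141, 126, 92, 89, 91, 92, 73, 66, 40, 47, 77, 139, 138, 142, 144, 135, 60, 51, 54, 55, 54, 51, 41, 21, 25]
143 [135, 134, 126, 128, 124, 47, 44, 42, 45, 40, 60, 140, 142, 139, 142, 131, 37, 51, 56, 60, 58, 57, 53, 45, 44]
144 [131, 133, 130, 131, 123, 24, 39, 40, 44, 36, 42, 80, 137, 140, 143, 139, 124, 40, 51, 50, 48, 57, 57, 54, 53]
145 [125, 130, 128, 125, 130, 116, 39, 40, 37, 39, 43, 58, 139, 130, 139, 134, 135, 116, 35, 35, 31, 40, 47, 50, 47]
146 [127, 126, 128, 133, 132, 125, 22, 42, 37, 38, 39, 44, 79, 140, 141, 136, 127, 54, 44, 47, 48, 44, 40, 47, 44]
147 [134, 136, 137, 138, 138, 136, 119, 33, 37, 39, 38, 43, 63, 138, 139, 137, 125, 31, 49, 50, 49, 51, 59, 93, 132]
148 [145, 142, 140, 139, 139, 142, 139, 124, 42, 40, 40, 38, 45, 82, 136, 132, 125, 16, 30, 44, 64, 128, 184, 185, 213]
149 [143, 144, 143, 145, 141, 141, 142, 135, 37, 45, 40, 3
[... 402 characters left out ...]
192, 190, 156, 128, 81, 86, 72]
153 [69, 67, 70, 97, 136, 134, 135, 135, 134, 136, 129, 132, 90, 95, 90, 104, 109, 133, 188, 127, 86, 69, 66, 49, 37]
154 [52, 65, 68, 70, 85, 136, 136, 139, 139, 140, 139, 136, 74, 92, 94, 106, 103, 72, 81, 65, 53, 24, 40, 32, 29]
155 [32, 47, 66, 65, 64, 85, 134, 140, 141, 140, 134, 98, 82, 73, 86, 83, 68, 57, 82, 51, 31, 21, 31, 31, 26]
156 [26, 33, 42, 62, 68, 64, 79, 117, 142, 137, 98, 88, 87, 87, 100, 80, 48, 65, 43, 27, 29, 30, 29, 20, 28]
157 [28, 44, 30, 38, 59, 63, 65, 75, 106, 98, 89, 90, 103, 101, 101, 50, 64, 25, 20, 33, 27, 27, 28, 25, 27]
158 [60, 78, 30, 28, 43, 53, 47, 64, 73, 91, 102, 102, 106, 107, 86, 29, 38, 19, 28, 29, 27, 26, 25, 28, 43]
```

```bash
python3 -c "
from cell import robot
print(robot.hand_in())"
```

```text
the job is handed in; nothing more can be done
None
```

I've handed the job in: the scale sleeve is set to 5, and the punch point is on the flange cross (within about 2 mm by my estimate). The punch is leaning 20° (measured to within about 1°), square to the flange, and held with the point about 5 mm in at about 6 N. It finished at 35 s of the 54 s allowed.

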